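# Unpin a leaf cassette and hold it up to the inspection camera

### The job

Draw the red-headed locking pin out of the docking cradle and park it in the blue side notches, its shank lying in both of them, and let go of it. Then lift the leaf cassette out by its orange tab and hold it in the air before the inspection camera: upright, leaf window facing the lens squarely and centred on it, 10 cm from the lens. Finish while holding it there still; do not bump the camera or disturb the jar, the dishes and the potted seedling.

Things in the scene. Friction and masses are not known exactly. Their poses are not given: they have to be found in the camera images.
- dock: (All sizes in mm.) Fixed docking cradle, turned only in yaw. Origin on the bench below the slot's middle, z up. Dark base plate x -100..55, y +-45, 8 thick; on it an aluminium block x +-45, y +-26, top 40 above the bench, with an open-topped slot (74 along x, 15 along y, floor 8 above the bench) holding the cassette. Blue parking posts stand on its -x side.
- bore (a point): Mouth centre of the cradle's bore on the block's +y face (cradle 0, 26, 26); axes as dock. The bore, square, 11 wide, runs through the block and the cassette along y. The pin lies in it and locks the cassette; it slides freely and comes out along the cradle's +y, clear of the block after 72 of travel (tip past y +26).
- notch (a point): Midpoint between the blue parking notches, on their floor (cradle -80, 0, 20.5); axes as dock. The notches are open-topped U's 12 wide along x, 8 thick, at y -22 and +22, forming a trough along y, flared from 30 above the bench, tops at 38. A parked pin lies along the cradle's y, axis 24.5 above the bench as in the bore, head overhanging one end.
- pin: Loose locking pin, 65 g. Origin: centre of its red head, a block 16 (x) by 24 (y) by 32 (z). A square steel shank, 8 thick, runs from the head along -y, from y -12 to -106. It starts level in the bore, axes as the cradle's, head centre at cradle y +60 to +68 and 24.5 above the bench; the head spans 8.5 to 40.5 above the bench, beyond the base plate.
- cassette: Loose leaf cassette, 80 to 160 g: upright white plate 70 (x) by 12 (y) by 62 (z) with an orange tab on top, 30 (x) by 12 (y), 62 to 86 above its underside. Origin: centre of the underside, z up. A 12 mm square hole along y, 18 up, takes the pin. It starts upright in the slot, axes as the cradle's, underside 8 above the bench; unpinned it lifts straight up.
- window (a point): Centre of the leaf window (black-rimmed, pale, green leaf; 50 by 34) on the cassette's +y face: 43 above the cassette's underside. Axes as cassette; +y points out of the window.
- tab (a point): Centre of the orange tab, 74 above the cassette's underside. Axes as cassette.
- camera: Fixed inspection camera, turned only in yaw. Origin on the bench straight below the lens face. It looks level along its own -x. White housing 50 wide and high behind a black barrel with a blue ring, top 188 above the bench, on a steel column and dark base 90 wide; all of it at x 0 to +130.
- lens (a point): Centre of the lens face, 160 above the bench. Axes as camera: the line of sight runs level along -x.
- jar: Bystander: closed green glass jar, 56 across, 85 tall. Origin: centre of its underside.
- dishes: Bystander: stack of four culture dishes, 88 across, 59 tall. Origin: centre of the underside.
- seedling: Bystander: seedling in a terracotta pot, 72 across, about 120 tall. Origin: centre of the underside.

How it is judged:
By the outcome, as a careful person would: the job done as asked, in the order asked, and still so for the second after the job is handed in, while the arm keeps its last pose, push and grip.
It also fails if it takes over 58 s, if anything falls off the work surface, if the arm or the gripper's body presses on something with over 40 N, if the wrist force passes 120 N, or if a joint passes its speed limit or range.

### The arm

A 6-joint arm with a two-finger parallel gripper is mounted at the origin on the work surface. World frame = base frame: x ahead of the robot, y to its left, z up, the work surface at z = 0. Lengths are in m, angles in rad, forces in N, time in s.
With the tool pointing down it reaches from about 0.375 to 0.9 m from the base axis. Payload 3.1 kg.
Tool frame: the origin (TCP) lies between the finger pads; the fingertips stand 22 mm ahead of it and the grasp point (between the pads) lies 3 mm ahead of it; z points along the fingers, y is the direction in which the jaws open and shut (so a half turn about z gives the same grasp; the last joint's range is limited). The gripper opens to 85 mm and grips with 20 to 120 N. Pads are 22 mm wide; open, the fingers measure 114 mm over their backs; the gripper's body (76 mm by 85 mm) begins 54 mm behind the grasp point. The pads swing forward as they close: fully open they stand 13 mm farther back than shut.
Start: joints at [-1.522, 0.527, 1.433, -0, 1.181, -0.178], TCP at [0.141, -0.609, 0.253] pointing down, gripper open.
Joint ranges: [-3.08, 3.08], [-0.75, 2.2], [0.22, 2.44], [-1.43, 4.57], [0, 2.65], [-2.85, 2.85]. Speed limits (rad/s): [2.79, 2.79, 3.14, 3.14, 3.14, 3.14].

### API

Orientations are given as [roll, pitch, yaw] about the fixed x, y, z axes, in that order (R = Rz(yaw) Ry(pitch) Rx(roll)).
In Python, from station import r gives the robot as it stands.
- The arm moves only by the tool apply_moves, never from a script. Its argument "increments" is a list of rows, each a list of 3 entries, a list of its own where there are three numbers: the opening, from -1 (shut) to 1 (fully open), then the shift along the tool's x, y, z in m, then the turn about the tool's z in degrees. In form: [[claw, [dx, dy, dz], turn], ...]. A call has 1 to 10 rows; each row shifts and turns the commanded pose from where the row before left it, along the tool's axes as they then stand; what a row does not reach is not made up. A row lasts 1/10 s, in which the tool goes at most 50 mm and 8.59 degrees, less where a joint would pass 70% of its speed; a pose out of reach is approached as far as the arm can. A call is refused whole if a number of a shift passes 0.05 or a number of a turn 8.59, either way. A call with a gripper value outside its range is refused whole. The fingers move at their own pace and stop on an object; "grip_force" is the grip in N (left out, the last holds). Time passes only in rows, so rows that do not move let the fingers close. It gives the time, the measured TCP pose, the force and the opening at its end, in the units of the state.
- r.get_obs(): the state, without advancing time (a new reading comes with each control period).
- r.read_camera(name): name is "scene" or "top"; returns the picture (400x640x3 uint8, blue, green, red); there is no depth.
- r.camera_info(name): a dict with "K" (3x3 intrinsics, pixels), "R" (3x3) and "t" (3): a world point X has camera coordinates R X + t. Camera axes: x right, y down, z forward; pixel columns grow to the right and rows downward; lengths in m; the calibration is good to about 2 mm. A picture is of the moment at which its call begins. camera_info takes no time and is no camera call.
- r.finish_job(): hands the job in, once; it reports no verdict.
The state is a dict: "time_s": time; "joints": joint angles; "qd": joint speeds; "joint_torque": joint torques, N m; "eef_pos": TCP position; "tool_rot": TCP orientation; "wrist_force": force on the tool from outside, world axes, zero at the start; "ft_torque": the same for the moment, N m; "width": finger opening in m.
Only numpy, scipy, OpenCV 4.12 (cv2) and the standard library are available. Lean on these libraries where they do the work, as an engineer would, in place of code of your own. Each camera call takes 0.05 s, during which the arm holds its last target. There are 200 camera calls.

## Working session

There is one attempt and no reset: what is moved stays moved. The work goes in short steps, Python scripts to look and compute and a tool call to move; the robot and the scene stay as the last step left them, time stands still between calls to the robot, and variables do not carry over. Pictures are saved under pics/ and viewed, about 8 in all and at most 12, crops included, and the job is handed in when it is done.

Besides the shell and the picture viewer there is one more tool, called in YAML: its name, and indented under it one key for each argument. apply_moves: Moves the arm, as the interface text tells. Its arguments: {"type":"object","properties":{"increments":{"type":"array","items":{"type":"array"}},"grip_force":{"type":"number"}},"required":["increments"]}

```bash
ls; mkdir -p pics
python3 - <<'E'
from station import r
import cv2
o=r.get_obs();print(o['eef_pos'],o['tool_rot'],o['width'],o['time_s'])
for n in('scene','top'):
    cv2.imwrite(f'pics/{n}0.png',r.read_camera(n)); c=r.camera_info(n);print(n,c)
E
```

```text
pics
[ 0.14053087 -0.60832276  0.25233098] [-3.13950285e+00 -4.16506605e-04  2.26773952e-01] 0.0856123040593765 0.0
scene {'K': array([[470.94671623,   0.        , 317.31926174],
       [  0.        , 470.94671623, 195.23408374],
       [  0.        ,   0.        ,   1.        ]]), 'R': array([[-0.86518109,  0.50145382, -0.00239677],
       [ 0.39474404,  0.67810668, -0.61995845],
       [-0.30925527, -0.53732243, -0.78463098]]), 't': array([ 0.54024258, -0.19521498,  1.71286338])}
top {'K': array([[504.58115851,   0.        , 318.92070933],
       [  0.        , 504.58115851, 187.28804948],
       [  0.        ,   0.        ,   1.        ]]), 'R': array([[ 0.00132088, -0.99996028,  0.00881436],
       [-0.98145418, -0.00298598, -0.19167361],
       [ 0.19169231, -0.00839772, -0.98141914]]), 't': array([0.03631145, 0.63490484, 1.53294295])}
```

View pics/scene0.png

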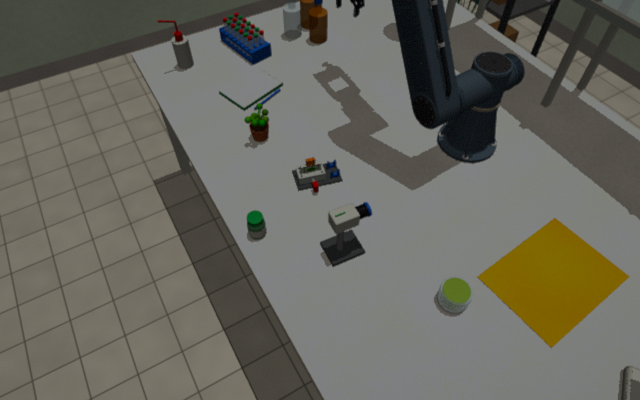

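View pics/top0.png

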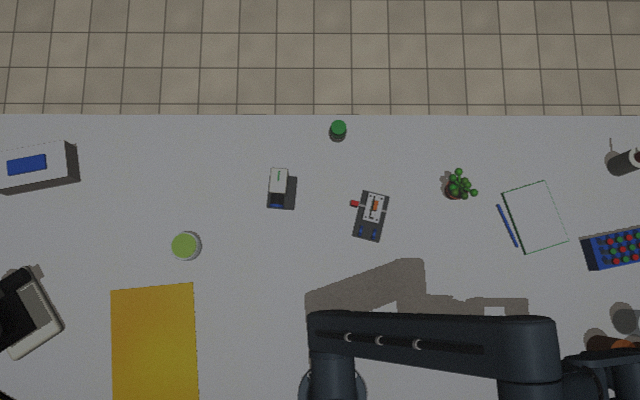

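The scene view shows the dock near (317,175), the pin head at (315,186) and the camera at (345,225). In the top view the dock is at (372,213) with its blue posts toward the robot, the pin head is at (354,204), and the camera lens is near (275,207), facing the robot. I'll enlarge both.

Run:
```python
import cv2
t=cv2.imread('pics/top0.png')[160:250,260:400];s=cv2.imread('pics/scene0.png')[145:270,285:385]
t=cv2.resize(t,None,fx=5.7,fy=5.7,interpolation=cv2.INTER_CUBIC)
s=cv2.resize(s,None,fx=4.8,fy=4.8,interpolation=cv2.INTER_CUBIC)
cv2.imwrite('pics/tc.png',t);cv2.imwrite('pics/sc.png',s);print(t.shape,s.shape)
```

```text
(513, 798, 3) (600, 480, 3)
```

View pics/tc.png

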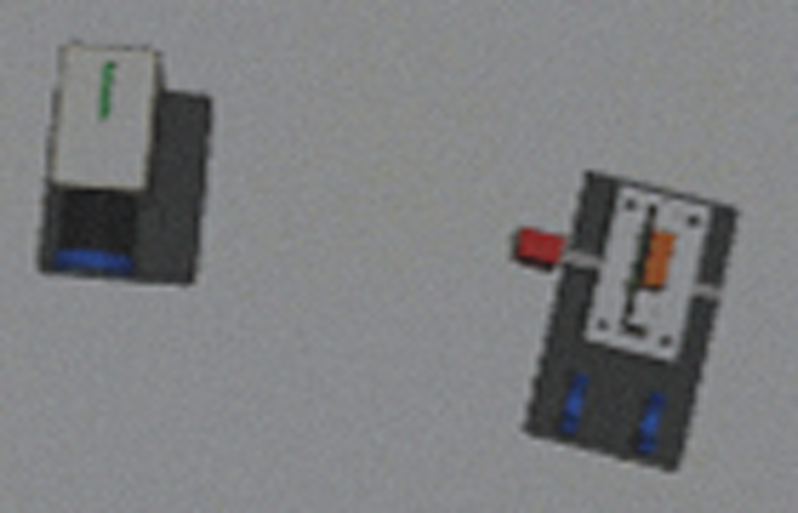

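View pics/sc.png

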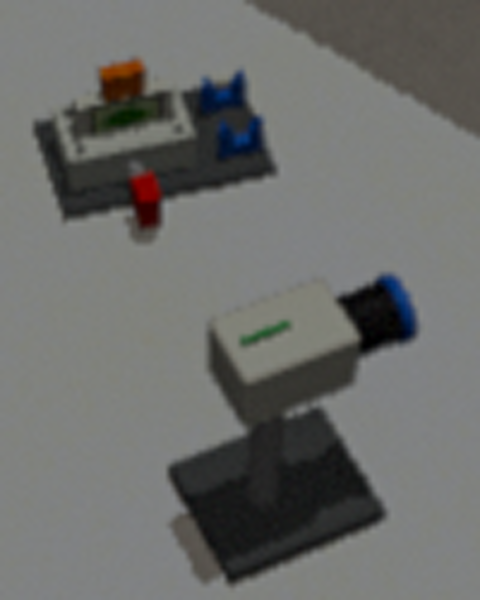

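```bash
cat > h.py <<'E'
import numpy as np,json
from station import r
from scipy.optimize import least_squares
C={n:r.camera_info(n) for n in('scene','top')}
def proj(n,X):
    c=C[n];p=(c['R']@np.atleast_2d(X).T).T+c['t'];p=p@c['K'].T;return p[:,:2]/p[:,2:]
def ray(n,uv,z):
    c=C[n];d=c['R'].T@np.linalg.solve(c['K'],[*uv,1]);o=-c['R'].T@c['t'];return o+d*(z-o[2])/d[2]
def w(p,X):
    X=np.atleast_2d(X);c,s=np.cos(p[2]),np.sin(p[2])
    return np.c_[p[0]+c*X[:,0]-s*X[:,1],p[1]+s*X[:,0]+c*X[:,1],X[:,2]]
E
python3 - <<'E'
from h import *
T=lambda u,v:(260+(u+.5)/5.7-.5,160+(v+.5)/5.7-.5)
S=lambda u,v:(285+(u+.5)/4.8-.5,145+(v+.5)/4.8-.5)
D=[('top',T(588,172),(55,45,8)),('top',T(737,210),(55,-45,8)),('top',T(525,432),(-100,45,8)),('top',T(677,470),(-100,-45,8)),
('top',T(622,184),(45,26,40)),('top',T(713,207),(45,-26,40)),('top',T(586,341),(-45,26,40)),('top',T(676,362),(-45,-26,40)),
('scene',S(38,122),(55,-45,8)),('scene',S(65,220),(55,45,8)),('scene',S(275,170),(-100,45,8)),('scene',S(58,108),(45,-26,40)),('scene',S(70,165),(45,26,40)),('scene',S(195,137),(-45,26,40)),('scene',S(182,92),(-45,-26,40))]
def f(p,sel=('top','scene')): return np.concatenate([proj(n,w(p,np.array(X)/1e3))[0]-uv for n,uv,X in D if n in sel])
x0=ray('top',T(660,265),.04);p0=[x0[0],x0[1],-.2]
for sel in(('top',),('scene',),('top','scene')):
    s=least_squares(f,p0,args=(sel,));print(sel,s.x,np.hypot(*s.fun.reshape(-1,2).T).round(1))
p=s.x;np.save('dock.npy',p)
# pin head: y offset
for n,uv in(('top',T(541,249)),('scene',S(146,186))):
    X=ray(n,uv,.0405);c,sn=np.cos(p[2]),np.sin(p[2]);d=X[:2]-p[:2];print('head top',n,X,'dock',c*d[0]+sn*d[1],-sn*d[0]+c*d[1])
# camera: params x,y,yaw,hx0,hx1,htop,bx0,bx1,bz
E_=[('top',T(60,45),'hb',-25),('top',T(160,48),'hb',25),('top',T(148,188),'hf',25),('top',T(52,186),'hf',-25),
('scene',S(212,322),'hb',25),('scene',S(250,382),'hb',-25),('scene',S(322,278),'hf',25),('scene',S(358,340),'hf',-25),
('top',T(40,271),'bf',-45),('top',T(193,284),'bf',45),('top',T(210,95),'bb',45),
('scene',S(320,408),'bf',45),('scene',S(384,515),'bf',-45),('scene',S(230,582),'bb',-45),('scene',S(170,468),'bb',45),
('scene',S(402,308),'l',0)]
def g(q,sgn):
    o=[]
    for n,uv,k,y in E_:
        x,z={'hb':(q[4],185),'hf':(q[3],185),'bf':(q[5],q[7]),'bb':(q[6],q[7]),'l':(0,160)}[k]
        o.append(proj(n,w(q,np.array([x,sgn*y,z])/1e3))[0]-uv)
    return np.concatenate(o)
x0=ray('top',T(93,262),.188)
for sgn in(1,-1):
    s=least_squares(g,[x0[0],x0[1],0,40,110,20,110,12],x_scale=[.01,.01,.1,10,10,10,10,10],args=(sgn,));print(s.x,s.cost,np.hypot(*s.fun.reshape(-1,2).T).round(1))
    if sgn==-1:np.save('cam.npy',s.x[:3])
for nm,uv,z in(('jar',(338,127),.085),('dish',(184,244),.059),('pot',(456,188),.06)):print(nm,ray('top',uv,z))
E
```

```text
('top',) [ 0.57398048 -0.13565311 -0.24799307] [0.3 0.6 0.2 0.6 0.2 0.3 0.4 0.1]
('scene',) [ 0.57352811 -0.13121866 -0.27598225] [0.3 0.6 1.4 0.8 0.3 0.8 1.5]
('top', 'scene') [ 0.57356519 -0.13416901 -0.25376373] [0.5 0.2 0.8 0.6 0.5 0.7 0.8 0.7 0.9 1.  0.6 1.3 0.5 0.3 2.5]
head top top [ 0.58737419 -0.07583198  0.0405    ] dock -0.0012786890775530104 0.05993548330063418
head top scene [ 0.58929691 -0.07540017  0.0405    ] dock 0.00047404782154881163 0.0608361583084965
[  0.57606586   0.19111486  -0.73707612  34.80549925  91.54516063
  20.342806   117.44959292 -26.34379521] 3275.9764333316352 [27.9  6.5 19.1 12.6  4.8 24.3 15.2 12.5 21.  30.  10.  34.7 13.9 31.8
 16.4  9.2]
[ 5.54418301e-01  1.65609916e-01 -7.71250550e-02  4.22514401e+01
  1.13898509e+02  2.16472115e+01  1.30369673e+02  7.70797516e+00] 3.922215203556474 [0.2 0.8 0.6 1.4 1.1 0.2 0.9 0.9 0.7 0.2 0.3 0.4 0.5 0.3 0.6 0.5]
jar [ 0.82613682 -0.02265381  0.085     ]
dish [0.45551664 0.45419265 0.059     ]
pot [ 0.63409274 -0.39672107  0.06      ]
```

apply_moves:
  increments:
    - [1,[0,0,0],-8.5]
    - [1,[0,0,0],-8.5]
    - [1,[0,0,0],-8.5]
    - [1,[0,0,0],-8.5]
    - [1,[0,0,0],-8.5]
    - [1,[0,0,0],-8.5]
    - [1,[0,0,0],-8.5]
    - [1,[0,0,0],-3.2]
    - [1,[0,0,0],0]

```text
time_s: 1.0
eef_pos: [0.1406, -0.6086, 0.2528]
tool_rot: [-3.141, -0.001, 1.321]
wrist_force: [-0.9, -0.0, -0.7]
width: 0.0853
```

```bash
cat >> h.py <<'E'
def rel(target,yaw=None):
    o=r.get_obs();R,y=o['tool_rot'],o['eef_pos']
    from scipy.spatial.transform import Rotation as Q
    M=Q.from_euler('xyz',o['tool_rot']).as_matrix();d=M.T@(np.array(target)-o['eef_pos'])
    print('t',round(o['time_s'],2),'pos',o['eef_pos'].round(4),'rot',np.array(o['tool_rot']).round(4),'F',np.round(o['wrist_force'],1),'w',round(o['width'],4))
    print('delta tool mm',(d*1e3).round(1),'' if yaw is None else 'turn deg %.2f'%-np.degrees((yaw-o['tool_rot'][2]+np.pi)%(2*np.pi)-np.pi))
E
python3 - <<'E'
from h import *
p=np.array([.5738,-.1345,-.25]);np.save('dock.npy',p)
t=w(p,[0,.061,.15])[0];print(t);rel(t,1.321)
E
```

```text
[ 0.58889164 -0.07539634  0.15      ]
t 1.0 pos [ 0.1406 -0.6086  0.2528] rot [-3.1412e+00 -1.2000e-03  1.3210e+00] F [-0.9 -0.  -0.7] w 0.0853
delta tool mm [627.4 302.6 103.4] turn deg -0.00
```

apply_moves:
  increments:
    - [1,[0.031,0.015,0],0]
    - [1,[0.031,0.015,0],0]
    - [1,[0.031,0.015,0],0]
    - [1,[0.031,0.015,0],0]
    - [1,[0.031,0.015,0],0]
    - [1,[0.031,0.015,0],0]
    - [1,[0.031,0.015,0],0]
    - [1,[0.031,0.015,0],0]
    - [1,[0.031,0.015,0],0]
    - [1,[0.031,0.015,0],0]

```text
time_s: 2.0
eef_pos: [0.3632, -0.3444, 0.2532]
tool_rot: [-3.141, -0.0, 1.319]
wrist_force: [1.0, -1.0, 0.2]
width: 0.0857
```

apply_moves:
  increments:
    - [1,[0.031,0.015,0],0]
    - [1,[0.031,0.015,0],0]
    - [1,[0.031,0.015,0],0]
    - [1,[0.031,0.015,0],0]
    - [1,[0.031,0.015,0],0]
    - [1,[0.031,0.015,0],0]
    - [1,[0.031,0.015,0.02],0]
    - [1,[0.031,0.015,0.03],0]
    - [1,[0.031,0.015,0.03],0]
    - [1,[0,0,0.02],0]

```text
time_s: 3.0
eef_pos: [0.5638, -0.1053, 0.1513]
tool_rot: [-3.141, -0.001, 1.324]
wrist_force: [-0.3, -0.6, 0.4]
width: 0.0853
```

Run:
```python
from h import *
import cv2
p=np.load('dock.npy')
t=w(p,[0,.061,.036])[0];rel(t,1.321)
A=[]
for n in('top','scene'):
    im=r.read_camera(n);c=proj(n,w(p,[0,.03,.04]))[0].astype(int)
    im=cv2.resize(im[c[1]-40:c[1]+40,c[0]-40:c[0]+40],None,fx=5,fy=5,interpolation=cv2.INTER_CUBIC);A.append(im);print(n,c-40)
cv2.imwrite('pics/a1.png',np.hstack(A))
```

```text
t 3.0 pos [ 0.5638 -0.1053  0.1513] rot [-3.1412e+00 -1.2000e-03  1.3236e+00] F [-0.3 -0.6  0.4] w 0.0853
delta tool mm [ 35.   17.  115.3] turn deg 0.15
top [323 165]
scene [272 136]
```

View pics/a1.png

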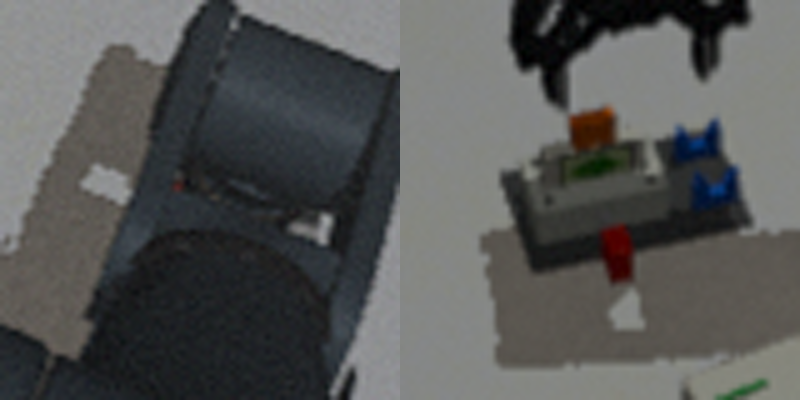

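The scene crop (right half) shows the open gripper above the dock, with the head unobstructed at crop (617,250). In the top view (left half) the arm hides it. The earlier top and scene fixes of the head agree to about 2 mm, so I'll go ahead.

apply_moves:
  increments:
    - [1,[0.018,0.009,0],0]
    - [1,[0.017,0.008,0],0]
    - [1,[0,0,0.02],0]
    - [1,[0,0,0.02],0]
    - [1,[0,0,0.02],0]
    - [1,[0,0,0.02],0]
    - [1,[0,0,0.015],0]
    - [1,[0,0,0.012],0]
    - [1,[0,0,0.008],0]
    - [1,[0,0,0],0]

```text
time_s: 4.1
eef_pos: [0.587, -0.079, 0.0376]
tool_rot: [-3.14, -0.0, 1.321]
wrist_force: [-1.0, -0.0, 0.3]
width: 0.0855
```

Run:
```python
from h import *
import cv2
p=np.load('dock.npy')
t=w(p,[0,.061,.036])[0];rel(t,1.321)
n='scene';im=r.read_camera(n);im=cv2.resize(im[136:216,272:352],None,fx=7,fy=7,interpolation=cv2.INTER_CUBIC)
cv2.imwrite('pics/a2.png',im)
```

```text
t 4.1 pos [ 0.587  -0.079   0.0376] rot [-3.1402e+00 -1.0000e-04  1.3207e+00] F [-1.  -0.   0.3] w 0.0855
delta tool mm [4.  1.  1.6] turn deg -0.02
```

View pics/a2.png

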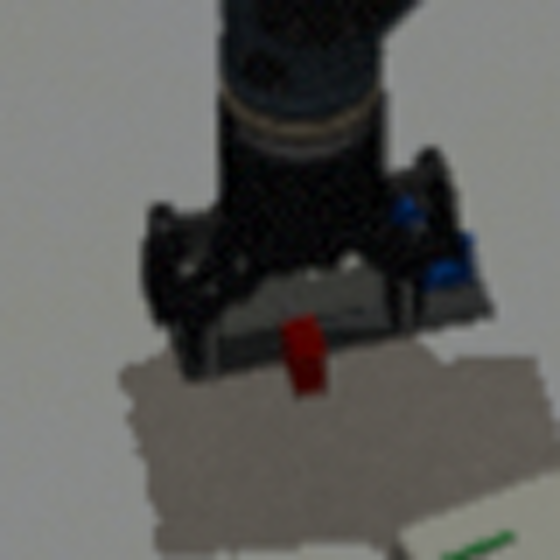

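The fingers straddle the head, with the left one at crop x≈200, the right at ≈405 and the head at ≈303. I'll shift a few mm outward along +y and close.

apply_moves:
  increments:
    - [1,[0.005,0.001,0.001],0]
    - [1,[0,0,0],0]
    - [-1,[0,0,0],0]
    - [-1,[0,0,0],0]
    - [-1,[0,0,0],0]
    - [-1,[0,0,0],0]
    - [-1,[0,0,0],0]
    - [-1,[0,0,0],0]
    - [-1,[0,0,0],0]
    - [-1,[0,0,0],0]
  grip_force: 30

```text
time_s: 5.15
eef_pos: [0.5896, -0.0744, 0.0374]
tool_rot: [3.142, 0.0, 1.321]
wrist_force: [0.6, -0.3, 1.8]
width: 0.0156
```

apply_moves:
  increments:
    - [-1,[0.01,0,0],0]
    - [-1,[0.01,0,0],0]
    - [-1,[0.01,0,0],0]
    - [-1,[0.01,0,0],0]
    - [-1,[0,0,0],0]
  grip_force: 50

```text
time_s: 5.65
eef_pos: [0.5998, -0.0334, 0.0373]
tool_rot: [3.141, -0.001, 1.323]
wrist_force: [-0.3, 1.3, 1.9]
width: 0.0153
```

apply_moves:
  increments:
    - [-1,[0.01,0,0],0]
    - [-1,[0.01,0,0],0]
    - [-1,[0.01,0,0],0]
    - [-1,[0.01,0,0],0]
    - [-1,[0.008,0,0],0]
    - [-1,[0,0,0],0]

```text
time_s: 6.25
eef_pos: [0.6114, 0.0124, 0.0371]
tool_rot: [-3.141, -0.0, 1.323]
wrist_force: [0.7, -1.1, -0.2]
width: 0.0152
```

Run:
```python
from h import *
import cv2
p=np.load('dock.npy')
t=w(p,[0,.15,.07])[0];rel(t,1.321)
n='scene';im=r.read_camera(n);im=cv2.resize(im[136:226,262:362],None,fx=7,fy=7,interpolation=cv2.INTER_CUBIC)
cv2.imwrite('pics/a3.png',im)
```

```text
t 6.25 pos [0.6114 0.0124 0.0371] rot [-3.1414e+00 -3.0000e-04  1.3227e+00] F [ 0.7 -1.1 -0.2] w 0.0152
delta tool mm [ -1.6  -0.1 -32.9] turn deg 0.10
```

View pics/a3.png

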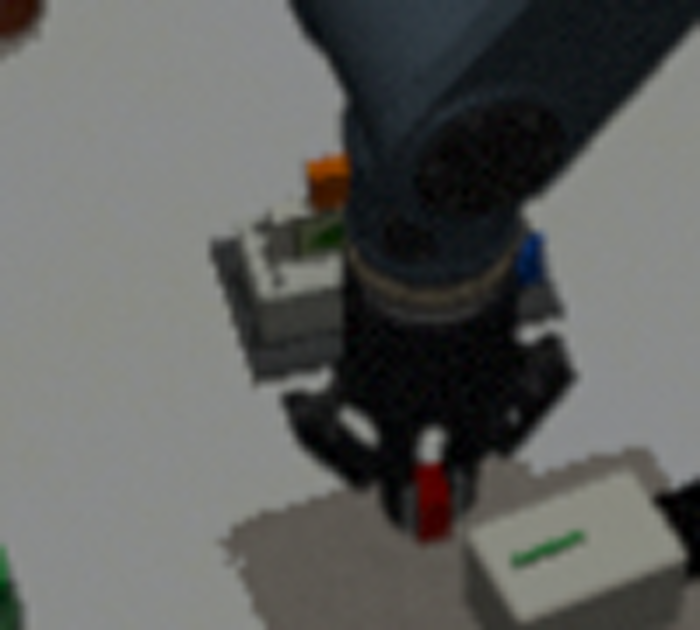

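Forces stayed small over 89 mm of travel. The head is at crop (433,500), clear of the block. Next: lift, move over to the notches, and look.

apply_moves:
  increments:
    - [-1,[0,0,-0.012],0]
    - [-1,[0,0,-0.012],0]
    - [-1,[0,0,-0.012],0]
    - [-1,[0,-0.02,0],0]
    - [-1,[0,-0.02,0],0]
    - [-1,[0,-0.02,0],0]
    - [-1,[0,-0.02,0],0]
    - [-1,[0,0,0],0]

```text
time_s: 7.1
eef_pos: [0.5307, 0.0313, 0.0742]
tool_rot: [-3.138, 0.0, 1.321]
wrist_force: [-0.1, 0.0, -1.3]
width: 0.015
```

apply_moves:
  increments:
    - [-1,[-0.015,0,0],0]
    - [-1,[-0.015,0,0],0]
    - [-1,[-0.015,0,0],0]
    - [-1,[-0.015,0,0],0]
    - [-1,[-0.015,0,0],0]
    - [-1,[-0.013,0,0],0]
    - [-1,[0,0,0],0]
    - [-1,[0,0,0],0]

```text
time_s: 7.9
eef_pos: [0.512, -0.055, 0.0733]
tool_rot: [-3.141, -0.0, 1.32]
wrist_force: [0.5, -1.0, -0.7]
width: 0.0145
```

Run:
```python
from h import *
import cv2
p=np.load('dock.npy')
# where bore-relative grasp (measured .5896,-.0744) would be shifted by dock (-80,0)
for y in(1.321,):
    c,s=np.cos(p[2]),np.sin(p[2]);rel([.5896-.08*c,-.0744-.08*s,.0375],1.321)
A=[]
for n in('scene','top'):
    im=r.read_camera(n);c=proj(n,w(p,[-.07,.03,.04]))[0].astype(int);print(n,c-33)
    A.append(cv2.resize(im[c[1]-33:c[1]+33,c[0]-33:c[0]+33],None,fx=6,fy=6,interpolation=cv2.INTER_CUBIC))
cv2.imwrite('pics/a4.png',np.hstack(A))
```

```text
t 7.9 pos [ 0.512  -0.055   0.0733] rot [-3.1414e+00 -2.0000e-04  1.3199e+00] F [ 0.5 -1.  -0.7] w 0.0145
delta tool mm [ 0.4  0.  35.8] turn deg -0.06
scene [299 139]
top [325 193]
```

View pics/a4.png

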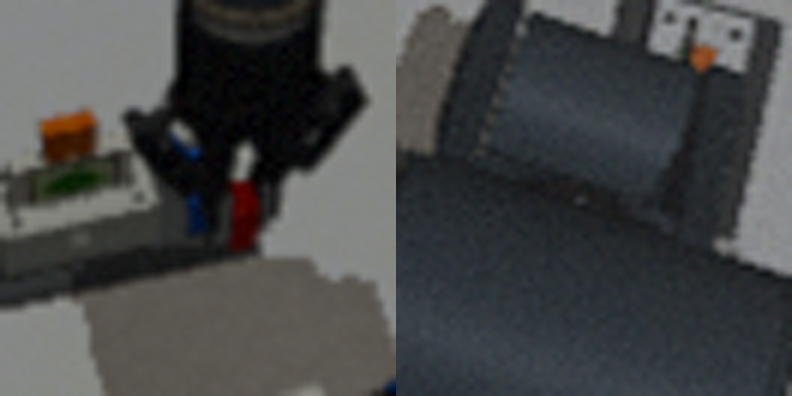

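The pose matches the bore-relative target to 0.4 mm. The pin is over the notches, with the red head at crop (245,215), just outside the blue post. Lowering.

apply_moves:
  increments:
    - [-1,[0,0,0.006],0]
    - [-1,[0,0,0.006],0]
    - [-1,[0,0,0.006],0]
    - [-1,[0,0,0.005],0]
    - [-1,[0,0,0.005],0]
    - [-1,[0,0,0],0]

```text
time_s: 8.6
eef_pos: [0.5116, -0.0544, 0.0445]
tool_rot: [-3.14, -0.0, 1.321]
wrist_force: [0.6, 0.2, -0.4]
width: 0.015
```

apply_moves:
  increments:
    - [-1,[0,0,0.003],0]
    - [-1,[0,0,0.003],0]
    - [-1,[0,0,0.001],0]
    - [-1,[0,0,0],0]

```text
time_s: 9.0
eef_pos: [0.512, -0.0546, 0.0382]
tool_rot: [-3.141, -0.0, 1.321]
wrist_force: [-0.1, -1.1, -0.8]
width: 0.0151
```

apply_moves:
  increments:
    - [-1,[0,0,0.0007],0]
    - [-1,[0,0,0],0]
    - [-0.5,[0,0,0],0]
    - [-0.3,[0,0,0],0]
    - [0,[0,0,0],0]
    - [0.4,[0,0,0],0]
    - [1,[0,0,0],0]
    - [1,[0,0,0],0]
    - [1,[0,0,0],0]
    - [1,[0,0,0],0]

```text
time_s: 10.0
eef_pos: [0.5121, -0.0546, 0.0376]
tool_rot: [-3.142, 0.0, 1.321]
wrist_force: [-0.9, 0.3, 0.6]
width: 0.0855
```

apply_moves:
  increments:
    - [1,[0,0,-0.01],0]
    - [1,[0,0,-0.02],0]
    - [1,[0,0,-0.03],0]
    - [1,[0,0,-0.03],0]
    - [1,[0,0,-0.03],0]
    - [1,[0,0,-0.02],0]
    - [1,[0.015,0,0],0]
    - [1,[0.02,0,0],0]
    - [1,[0.02,0,0],0]
    - [1,[0,0,0],0]

```text
time_s: 11.0
eef_pos: [0.5253, 0.0013, 0.1771]
tool_rot: [-3.14, -0.001, 1.324]
wrist_force: [-0.5, -0.4, -0.2]
width: 0.0855
```

Run:
```python
from h import *
import cv2
p=np.load('dock.npy')
rel(w(p,[0,0,.15])[0],1.321+np.pi/2)
im=r.read_camera('scene')
cv2.imwrite('pics/a5.png',cv2.resize(im[140:210,275:365],None,fx=8,fy=8,interpolation=cv2.INTER_CUBIC))
```

```text
t 11.0 pos [0.5253 0.0013 0.1771] rot [-3.1402e+00 -7.0000e-04  1.3239e+00] F [-0.5 -0.4 -0.2] w 0.0855
delta tool mm [-119.8   80.3   26.9] turn deg -89.83
```

View pics/a5.png

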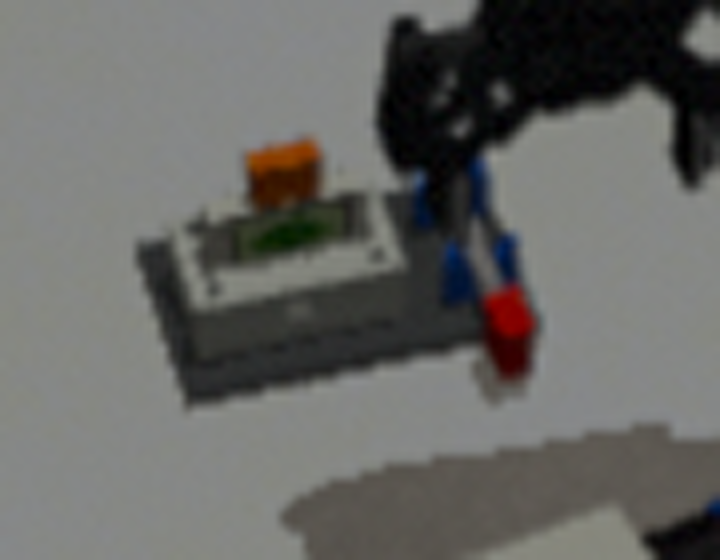

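The shank lies in both notches with the head at crop (508,330), overhanging the outer end. Next is the tab: measure it and turn the tool.

Run:
```python
from h import *
p=np.load('dock.npy')
c,s=np.cos(p[2]),np.sin(p[2])
T=lambda u,v:(260+(u+.5)/5.7-.5,160+(v+.5)/5.7-.5)
S=lambda u,v:(275+(u+.5)/8-.5,140+(v+.5)/8-.5)
def dk(X):d=X[:2]-p[:2];return np.round([1e3*(c*d[0]+s*d[1]),1e3*(-s*d[0]+c*d[1])],1)
import cv2
for nm,f in(('top','pics/top0.png'),('scene',None)):
    im=cv2.imread(f) if f else r.read_camera('scene')
    m=cv2.inRange(cv2.cvtColor(im,cv2.COLOR_BGR2HSV),(5,120,60),(18,255,255))
    q=proj(nm,w(p,[0,0,.09]))[0]
    n,l,st,ce=cv2.connectedComponentsWithStats(m)
    i=min(range(1,n),key=lambda i:np.hypot(*(ce[i]-q))+(st[i][4]<8)*99);print(nm,ce[i],st[i],
      'model centroid of visible faces', cv2.boundingRect((proj(nm,w(p,[[x,y,z] for x in(-.015,.015) for y in(-.006,.006) for z in(.070,.094)]))).astype(np.float32)))
print('scene tab top front edge mid',dk(ray('scene',S(288,165),.094)))
```

```text
top [374.91428571 204.88571429] [373 201   5   9  35] model centroid of visible faces (371, 199, 7, 13)
scene [310.19444444 159.88888889] [306 158   9   6  36] model centroid of visible faces (305, 156, 10, 11)
scene tab top front edge mid [-0.3  5.8]
```

apply_moves:
  increments:
    - [1,[0,0,0],-8.5]
    - [1,[0,0,0],-8.5]
    - [1,[0,0,0],-8.5]
    - [1,[0,0,0],-8.5]
    - [1,[0,0,0],-8.5]
    - [1,[0,0,0],-8.5]
    - [1,[0,0,0],-8.5]
    - [1,[0,0,0],-8.5]
    - [1,[0,0,0],-8.5]
    - [1,[0,0,0],-8.5]

```text
time_s: 12.1
eef_pos: [0.5252, -0.002, 0.1772]
tool_rot: [-3.141, -0.001, 2.81]
wrist_force: [0.1, -0.4, -0.7]
width: 0.0856
```

apply_moves:
  increments:
    - [1,[0,0,0],-5]
    - [1,[0,0,0],0]

```text
time_s: 12.3
eef_pos: [0.5252, -0.0019, 0.1772]
tool_rot: [-3.141, -0.001, 2.891]
wrist_force: [-0.6, -0.3, -0.4]
width: 0.0853
```

Run:
```python
from h import *
p=np.load('dock.npy')
rel(w(p,[0,0,.15])[0],1.321+np.pi/2);print(r.get_obs()['joints'].round(2) if 1 else 0)
```

```text
t 12.3 pos [ 0.5252 -0.0019  0.1772] rot [-3.1414e+00 -1.0000e-03  2.8907e+00] F [-0.6 -0.3 -0.4] w 0.0853
delta tool mm [ -80.  -116.4   27.1] turn deg -0.06
[-0.22  0.5   1.76 -0.    0.88 -1.54]
```

apply_moves:
  increments:
    - [1,[-0.016,-0.023,0],0]
    - [1,[-0.016,-0.023,0],0]
    - [1,[-0.016,-0.023,0],0]
    - [1,[-0.016,-0.023,0],0]
    - [1,[-0.016,-0.024,0],0]
    - [1,[0,0,0.02],0]
    - [1,[0,0,0.02],0]
    - [1,[0,0,0],0]
    - [1,[0,0,0],0]

```text
time_s: 13.2
eef_pos: [0.5741, -0.1336, 0.1373]
tool_rot: [3.141, -0.001, 2.89]
wrist_force: [0.5, 0.2, -0.3]
width: 0.0851
```

Run:
```python
from h import *
import cv2
p=np.load('dock.npy')
rel(w(p,[0,0,.091])[0],1.321+np.pi/2)
im=r.read_camera('scene')
cv2.imwrite('pics/a6.png',cv2.resize(im[130:200,275:365],None,fx=8,fy=8,interpolation=cv2.INTER_CUBIC))
```

```text
t 13.2 pos [ 0.5741 -0.1336  0.1373] rot [ 3.1414e+00 -1.4000e-03  2.8905e+00] F [ 0.5  0.2 -0.3] w 0.0851
delta tool mm [-0.  -1.  46.3] turn deg -0.08
```

View pics/a6.png

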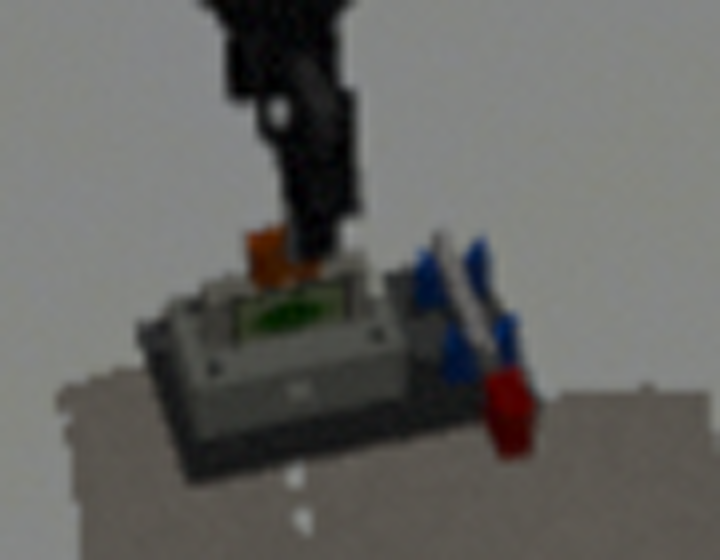

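The parked pin is clearly visible lying in both notches. The front finger hangs at crop (318,255), ahead of the tab at (285,255). Descending to grip.

apply_moves:
  increments:
    - [1,[0,-0.001,0.01],0]
    - [1,[0,0,0.01],0]
    - [1,[0,0,0.01],0]
    - [1,[0,0,0.01],0]
    - [1,[0,0,0.006],0]
    - [1,[0,0,0],0]

```text
time_s: 13.85
eef_pos: [0.5735, -0.1341, 0.0902]
tool_rot: [3.141, -0.003, 2.892]
wrist_force: [-0.1, -0.4, -0.3]
width: 0.0854
```

apply_moves:
  increments:
    - [-1,[0,0,0],0]
    - [-1,[0,0,0],0]
    - [-1,[0,0,0],0]
    - [-1,[0,0,0],0]
    - [-1,[0,0,0],0]
    - [-1,[0,0,0],0]
    - [-1,[0,0,0],0]
    - [-1,[0,0,0],0]
    - [-1,[0,0,0],0]
  grip_force: 30

```text
time_s: 14.75
eef_pos: [0.5745, -0.1344, 0.092]
tool_rot: [3.142, 0.001, 2.892]
wrist_force: [0.6, 0.2, 3.7]
width: 0.011
```

apply_moves:
  increments:
    - [-1,[0,0,0],0]
    - [-1,[0,0,0],0]
    - [-1,[0,0,-0.005],0]
    - [-1,[0,0,-0.005],0]
    - [-1,[0,0,-0.005],0]
    - [-1,[0,0,-0.005],0]
    - [-1,[0,0,0],0]
  grip_force: 60

```text
time_s: 15.45
eef_pos: [0.5747, -0.1346, 0.1124]
tool_rot: [-3.141, 0.001, 2.892]
wrist_force: [1.1, 0.2, -0.7]
width: 0.0108
```

apply_moves:
  increments:
    - [-1,[0,0,-0.01],0]
    - [-1,[0,0,-0.01],0]
    - [-1,[0,0,-0.015],0]
    - [-1,[0,0,-0.015],0]
    - [-1,[0,0,-0.015],0]
    - [-1,[0,0,-0.015],0]
    - [-1,[0,0,-0.01],0]
    - [-1,[0,0,0],0]

```text
time_s: 16.25
eef_pos: [0.5753, -0.1348, 0.2037]
tool_rot: [-3.141, 0.004, 2.892]
wrist_force: [0.3, -0.2, -1.2]
width: 0.011
```

Run:
```python
from h import *
q=np.load('cam.npy');print(q)
t=w(q,[-.106,0,.2])[0];print(t)
rel([.45,-.134,.2]);rel(t,q[2]-np.pi/2+np.pi)
```

```text
[ 0.5544183   0.16560992 -0.07712505]
[0.4487334  0.17377707 0.2       ]
t 16.25 pos [ 0.5753 -0.1348  0.2037] rot [-3.1409  0.0041  2.8921] F [ 0.3 -0.2 -1.2] w 0.011
delta tool mm [121.6 -30.2   3.2] 
t 16.25 pos [ 0.5753 -0.1348  0.2037] rot [-3.1409  0.0041  2.8921] F [ 0.3 -0.2 -1.2] w 0.011
delta tool mm [198.9 267.8   2.7] turn deg 80.12
```

apply_moves:
  increments:
    - [-1,[0.015,-0.004,0],0]
    - [-1,[0.02,-0.005,0],0]
    - [-1,[0.025,-0.006,0],0]
    - [-1,[0.025,-0.006,0],0]
    - [-1,[0.02,-0.005,0],0]
    - [-1,[0.015,-0.004,0],0]
    - [-1,[0,0,0],0]

```text
time_s: 16.95
eef_pos: [0.448, -0.1329, 0.2011]
tool_rot: [3.141, -0.004, 2.891]
wrist_force: [0.3, -0.5, -1.4]
width: 0.0107
```

apply_moves:
  increments:
    - [-1,[0,0,0],5]
    - [-1,[0,0,0],8.5]
    - [-1,[0,0,0],8.5]
    - [-1,[0,0,0],8.5]
    - [-1,[0,0,0],8.5]
    - [-1,[0,0,0],8.5]
    - [-1,[0,0,0],8.5]
    - [-1,[0,0,0],8.5]
    - [-1,[0,0,0],8.5]
    - [-1,[0,0,0],7]

```text
time_s: 17.95
eef_pos: [0.4517, -0.1341, 0.2015]
tool_rot: [3.141, 0.0, 1.49]
wrist_force: [0.2, 0.2, -1.7]
width: 0.0109
```

Run:
```python
from h import *
rel([.4487,.1738,.2],1.494)
```

```text
t 17.95 pos [ 0.4517 -0.1341  0.2015] rot [3.1406e+00 2.0000e-04 1.4903e+00] F [ 0.2  0.2 -1.7] w 0.0109
delta tool mm [306.6 -27.8   1.4] turn deg -0.21
```

apply_moves:
  increments:
    - [-1,[0.02,-0.001,0],0]
    - [-1,[0.03,-0.003,0],0]
    - [-1,[0.035,-0.003,0],0]
    - [-1,[0.035,-0.003,0],0]
    - [-1,[0.035,-0.003,0],0]
    - [-1,[0.035,-0.003,0],0]
    - [-1,[0.035,-0.003,0],0]
    - [-1,[0.035,-0.003,0],0]
    - [-1,[0.03,-0.003,0.001],0]
    - [-1,[0.017,-0.003,0],-0.2]

```text
time_s: 18.95
eef_pos: [0.4466, 0.1771, 0.2004]
tool_rot: [3.14, -0.001, 1.501]
wrist_force: [-0.6, -0.9, -1.2]
width: 0.0106
```

apply_moves:
  increments:
    - [-1,[0,0,0],0]
    - [-1,[0,0,0],0]
    - [-1,[0,0,0],0]

```text
time_s: 19.25
eef_pos: [0.4461, 0.1739, 0.2005]
tool_rot: [3.142, 0.0, 1.499]
wrist_force: [0.1, 0.5, -1.7]
width: 0.0106
```

Run:
```python
from h import *
import cv2
rel([.4487,.1738,.2],1.494)
S_=np.mean([r.read_camera('scene').astype(float) for _ in range(4)],0).astype(np.uint8)
T_=np.mean([r.read_camera('top').astype(float) for _ in range(4)],0).astype(np.uint8)
cv2.imwrite('pics/sF.png',S_);cv2.imwrite('pics/tF.png',T_)
a=cv2.resize(S_[165:270,315:415],None,fx=4.5,fy=4.5,interpolation=cv2.INTER_CUBIC)
b=cv2.resize(T_[150:255,255:330],None,fx=4.5,fy=4.5,interpolation=cv2.INTER_CUBIC)
o=np.hstack([a,b]);print(o.shape,a.shape);cv2.imwrite('pics/a7.png',cv2.convertScaleAbs(o,alpha=1.5))
```

```text
t 19.25 pos [0.4461 0.1739 0.2005] rot [3.1415e+00 2.0000e-04 1.4986e+00] F [ 0.1  0.5 -1.7] w 0.0106
delta tool mm [0.1 2.6 0.5] turn deg 0.26
(472, 788, 3) (472, 450, 3)
```

View pics/a7.png

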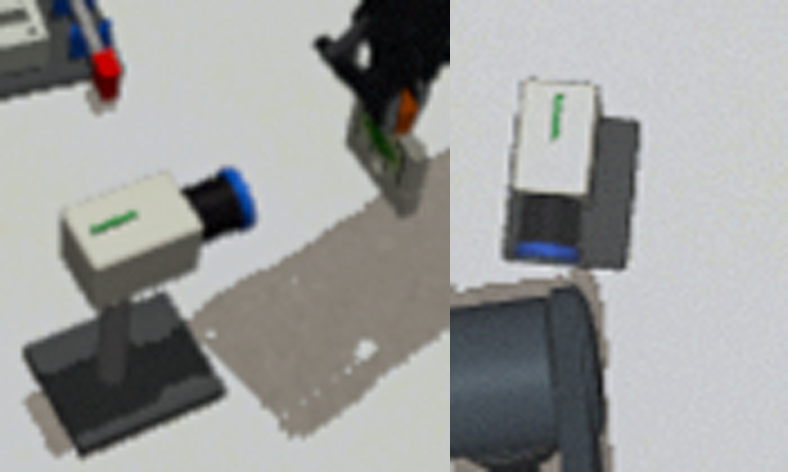

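The left half (scene) shows the cassette held upright at crop (390,160), facing the blue-ringed lens at (245,197), with the parked pin at the upper left. The right half (top) shows the camera clear of the arm. I'll refit the camera from these cleaner images.

Run:
```python
from h import *
S=lambda u,v:(315+(u+.5)/4.5-.5,165+(v+.5)/4.5-.5)
T=lambda u,v:(255+(u-450+.5)/4.5-.5,150+(v+.5)/4.5-.5)
E_=[('top',T(523,80),'hb',25),('top',T(603,84),'hb',-25),('top',T(592,195),'hf',-25),('top',T(513,190),'hf',25),
('scene',S(62,210),'hb',-25),('scene',S(98,272),'hb',25),('scene',S(162,172),'hf',-25),('scene',S(201,235),'hf',25),
('top',T(503,258),'bf',45),('top',T(627,269),'bf',-45),('top',T(640,122),'bb',-45),
('scene',S(165,295),'bf',-45),('scene',S(226,390),'bf',45),('scene',S(82,452),'bb',45),('scene',S(25,350),'bb',-45)]
a=np.linspace(0,2*np.pi,181)
def g(q,sel,mode):
    o=[]
    for n,uv,k,y in E_:
        if n not in sel: continue
        x,z={'hb':(q[4],q[8]),'hf':(q[3],q[8]),'bf':(q[5],q[7]),'bb':(q[6],q[7])}[k]
        o+=list(proj(n,w(q,np.array([x,y,z])/1e3))[0]-uv)
    ci=np.c_[0*a,q[9]*np.cos(a),160+q[9]*np.sin(a)]/1e3
    if 'scene' in sel:
        c=proj('scene',w(q,ci));o+=[c[:,0].max()-S(257,0)[0],c[:,1].max()-S(0,231)[1],c[:,1].min()-S(0,167)[1]]
    if 'top' in sel:
        c=proj('top',w(q,ci));o+=[c[:,0].max()-T(580,0)[0],c[:,0].min()-T(516,0)[0]]
    return np.r_[o,(q[7]-12)/8,(q[8]-185)/3,(q[9]-22)/4]
q0=[.554,.166,-.077,42,114,21,130,12,185,22]
for sel in(('top',),('scene',),('top','scene')):
    s=least_squares(g,q0,x_scale=[.01,.01,.1]+[10]*7,args=(sel,0));print(sel,s.x.round(4),round(s.cost,2))
    q=s.x;c=w(q,[-.106,0,.2])[0]
    print(c)
print(np.abs(s.fun).round(1))
rel(c,q[2]+np.pi/2)
# check of the held cassette in the scene
import scipy.spatial.transform as tr
o=r.get_obs();e=o['eef_pos'];yaw=o['tool_rot'][2]-np.pi
P=[e[0],e[1],yaw]
for X in((35,6,62),(-35,6,62),(35,6,0),(-35,6,0),(-35,-6,62),(-35,-6,0),(0,6,43),(15,-6,86),(-15,-6,86),(-15,6,86)):
    Y=np.array(X)/1e3;Y[2]+=e[2]-.083;uv=proj('scene',w(P,Y))[0];print(X,((uv-(315,165)+.5)*4.5).round(0))
```

```text
('top',) [ 5.523000e-01  1.632000e-01 -7.710000e-02  4.314080e+01  1.165280e+02
  2.287630e+01  1.306573e+02  1.311860e+01  1.848315e+02  2.111980e+01] 0.55
[0.4465988  0.17138018 0.2       ]
('scene',) [ 5.561000e-01  1.679000e-01 -8.470000e-02  4.419020e+01  1.129176e+02
  2.148390e+01  1.285217e+02  1.162300e+01  1.839170e+02  2.132770e+01] 1.26
[0.45045916 0.17691933 0.2       ]
('top', 'scene') [ 5.563000e-01  1.647000e-01 -8.100000e-02  4.110070e+01  1.123012e+02
  1.952810e+01  1.271689e+02  7.357700e+00  1.809615e+02  2.139790e+01] 5.02
[0.45068998 0.17325065 0.2       ]
[0.2 0.1 1.  0.6 0.8 0.3 0.4 0.6 0.6 0.  0.3 0.2 0.1 0.4 0.1 1.3 0.2 0.1
 0.1 0.  0.1 0.3 0.4 0.8 0.1 0.5 0.1 0.2 0.5 0.4 0.5 0.5 0.5 0.3 0.6 0.6
 1.3 0.2]
t 19.65 pos [0.4458 0.174  0.2007] rot [ 3.1415 -0.      1.4984] F [-0.5 -0.5 -2.1] w 0.011
delta tool mm [-0.4  4.9  0.7] turn deg 0.49
(35, 6, 62) [357.  83.]
(-35, 6, 62) [416. 161.]
(35, 6, 0) [345. 143.]
(-35, 6, 0) [402. 220.]
(-35, -6, 62) [433. 154.]
(-35, -6, 0) [418. 213.]
(0, 6, 43) [382. 140.]
(15, -6, 86) [395.  74.]
(-15, -6, 86) [421. 108.]
(-15, 6, 86) [404. 114.]
```

The two cameras' fixes differ by about 4 mm, which is within calibration. Their mean calls for a 3 mm move toward the lens and a 0.4° turn. The height already agrees (window at about 160 mm).

apply_moves:
  increments:
    - [-1,[0,0.003,0],0.4]
    - [-1,[0,0,0],0]
    - [-1,[0,0,0],0]
    - [-1,[0,0,0],0]
    - [-1,[0,0,0],0]
    - [-1,[0,0,0],0]
    - [-1,[0,0,0],0]
    - [-1,[0,0,0],0]
    - [-1,[0,0,0],0]
    - [-1,[0,0,0],0]

```text
time_s: 20.65
eef_pos: [0.4487, 0.1742, 0.2006]
tool_rot: [3.142, 0.0, 1.492]
wrist_force: [-0.5, 0.6, -1.5]
width: 0.0109
```

Run:
```python
from h import *
import cv2
rel([.449,.1736,.2006],1.491)
S_=r.read_camera('scene');cv2.imwrite('pics/end.png',S_)
cv2.imwrite('pics/a8.png',cv2.convertScaleAbs(cv2.resize(S_[95:315,235:480],None,fx=2.7,fy=2.7,interpolation=cv2.INTER_CUBIC),alpha=1.5))
```

```text
t 20.65 pos [0.4487 0.1742 0.2006] rot [3.1416 0.     1.4922] F [-0.5  0.6 -1.5] w 0.0109
delta tool mm [-0.6  0.4  0. ] turn deg 0.07
```

View pics/a8.png

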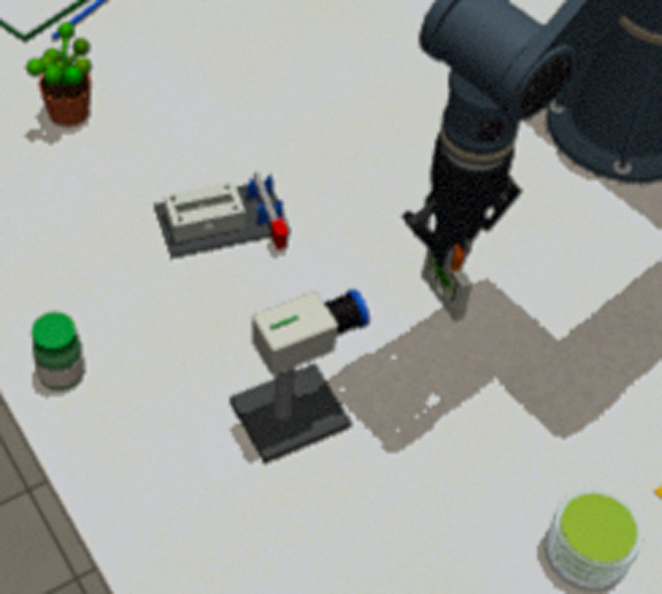

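The cassette is held upright before the lens at crop (445,285). The pin is parked at (268,215), the slot is empty, and the jar, dishes and seedling stand where they were. Handing in.

```bash
python3 -c "
from station import r
print(r.finish_job())"
```

```text
the job is handed in; nothing more can be done
None
```

I finished the job as asked and handed it in at about 21 s of the 58 s allowed; no verdict came back.

- **Pin:** I drew it out about 89 mm, laid it in the blue notches and let go. Pictures taken after the release show the shank lying in both notches with the head overhanging the +y end.
- **Cassette:** I lifted it by the orange tab and it is held still, upright, with the leaf window facing the lens. The last reading was within 1 mm and 0.1° of the target pose: window about 160 mm above the bench, 10 cm from the lens.
- **Surroundings:** The wrist force never read above about 4 N. In the last picture the inspection camera, jar, dishes and seedling stand where they were.

**Disagreement:** The top and scene cameras put the lens about 4 mm apart in x and 5 mm in y. I used a value between them, allowing for the offsets seen at the cradle. The distance and centring are therefore probably good to 2–3 mm, and the facing angle to about 0.5°.

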